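Ready the belt grinder for a new belt: drawer home, tensioner held back

ROBOT

A 6-joint arm with a two-finger parallel gripper is mounted at the origin on the work surface; the furniture and walls round the work are solid. World frame = base frame: x ahead of the robot, y to its left, z up, the work surface at z = 0. Lengths are in mm, angles in rad, forces in N, time in s.
With the tool pointing down it reaches from about 275 to 1000 mm from the base axis. Payload 8.4 kg.
Tool frame: the origin (TCP) lies at the very end of the fingers, on their centre line; the grasp point (between the pads) lies 19 mm behind it; x points along the fingers, y is the direction in which the jaws open and shut, and the axes are right-handed (so a half turn about x gives the same grasp; the last joint's range is limited). The gripper opens to 85 mm and grips with 20 to 120 N. Pads are 22 mm wide; open, the fingers measure 114 mm over their backs; the gripper's body (76 mm by 85 mm) begins 54 mm behind the grasp point. The pads swing forward as they close: fully open they stand 13 mm farther back than shut.
Start: joints at [1.296, 0.353, 1.633, -0, 1.155, -0.002], TCP at [168.392, 601.891, 231.281] pointing down, gripper open.
Joint ranges: [-2.63, 2.63], [-0.92, 2.1], [0.06, 2.66], [-1.3, 4.44], [0, 2.69], [-3.02, 3.02]. Speed limits (rad/s): [2.22, 2.22, 2.79, 3.14, 3.14, 3.14].

INTERFACE

Orientations are given as [roll, pitch, yaw] about the fixed x, y, z axes, in that order (R = Rz(yaw) Ry(pitch) Rx(roll)).
In Python, from rig import r, grab_frame, camera_params, sign_off gives the robot as it stands.
- The arm moves only by the tool drive_tool, never from a script. Its argument "rows" is one flat list of numbers, 7 for each row, row after row: the shift along the tool's x, y, z in mm, then the turn, a rotation vector about the tool's x, y, z in degrees, then the opening in per cent of the stroke, from 0 (shut) to 100 (fully open). In form: [x, y, z, rx, ry, rz, fingers, x, y, z, rx, ry, rz, fingers, ...]. A call has 1 to 10 rows; each row is the pose to reach, as a shift and turn from the pose measured when the call began, along the tool's axes at that moment; what a row does not reach only later rows make up. A row lasts 1/8 s, in which the tool goes at most 62.5 mm and 10.7 degrees, less where a joint would pass 70% of its speed; a pose out of reach is approached as far as the arm can. A call with a gripper value outside its range is refused whole. The fingers move at their own pace and stop on an object; "newtons" is the grip in N (left out, the last holds). Time passes only in rows, so rows that repeat a pose let the fingers close. It gives the time, the measured TCP pose, the force and the opening at its end, in the units of the state.
- r.sense(): the state, without advancing time (a new reading comes with each control period).
- grab_frame(name): name is "scene" or "side" or "wrist"; returns the picture (400x640x3 uint8, red, green, blue); there is no depth.
- camera_params(name): a dict with "vertical_fov" (degrees; the focal length in pixels is half the picture's height over the tangent of half this angle, whatever the lens; pixels are square), "cx", "cy" (the principal point, pixels), "k1" (the pictures are not rectified: a ray, as slopes to the right and down, at radius r is drawn at 1 + k1 r^2 times it, then the intrinsics apply), "pose" (4x4, takes a point from camera to world coordinates); the wrist camera has in their place "tool_from_camera" (4x4, takes a point from camera to tool coordinates, whose origin is the TCP and whose axes are the tool frame's). Camera axes: x right, y down, z forward; pixel columns grow to the right and rows downward; lengths in mm; the calibration is good to about 2 mm. A picture is of the moment at which its call begins: read the wrist's pose just before it. camera_params takes no time and is no camera call.
- sign_off(): hands the job in, once; it reports no verdict.
The state is a dict: "clock": time; "qpos": joint angles; "qvel": joint speeds; "joint_efforts": joint torques, N m; "eef_pos": TCP position; "tcp_rot": TCP orientation; "contact_force": force on the tool from outside, world axes, zero at the start; "wrist_torque": the same for the moment, N m; "opening": opening from 0.0 (shut) to 1.0 (fully open).
Only numpy, scipy, OpenCV 4.12 (cv2) and the standard library are available. Lean on these libraries where they do the work, as an engineer would, in place of code of your own. Each camera call takes 0.05 s, during which the arm holds its last target.

TASK

The little bench belt grinder has its belt off and is to get a new one. First push its open dust drawer home until it seats in its catch, flush with the housing; then push the sprung tensioner arm back towards the drive wheel, past its ratchet click, and finish while still holding it pressed back there with the fingers, so that a belt could be slipped on (the click does not keep it: let go, it springs out). Leave the things lying round the grinder where they are.

Things in the scene. Friction and masses are not known exactly. Their poses are not given: they have to be found in the camera images.
- grinder: small grey bench belt grinder, fixed to the table; base 100 (x) x 220 (y) x 62 (z) mm, origin under its centre on the table. Own -x side carries the wheels (towards the robot), own +y end the drawer, z up. Backing plate on the base: own x 0 to 8, y -105 to 45, top z 152 mm; motor behind it, drive wheel (52 mm dia.) in front at y -66, z 104. Above the base at y 45 to 110 only the tensioner arm reaches.
- dust_drawer (a joint): drawer in the grinder's +y end, metres open along own +y: 0 = home, front flush with the housing; to 0.09; starts 0.035 to 0.065. About 1 N of friction, stays where left; from 0.009 to 0.004 a sprung roller catch resists with about 4 N more, below 0.004 the catch draws it home and keeps it.
- drawer_pull (a point): outermost point, at mid width, of the bar pull on the drawer front: round steel bar 8 mm thick, 52 mm long along the grinder's x, axis 20 mm out from the front, 34 mm above the table; moves with the drawer. Front 84 mm wide, 46 mm high, from 8 mm above the table. At home this point is at the grinder's own (0, 134, 34) mm.
- tension_arm (a joint): hinge of the tensioner arm, rad: 0 = sprung out (leans 0.30 from upright to the grinder's own +y), grows as its top is pushed to own -y, towards the drive wheel; end stop 0.66. Spring return: at the paddle 3 N at 0, 8 N near 0.6. From 0.18 a tooth meets a sprung pawl, clicks over at 0.30 (7 N in all just before, under 5 N at it), is clear at 0.42: past the click means above 0.42. Good to hold at 0.5 to 0.6.
- tensioner: the tensioner arm: upright steel bar, idler wheel (28 mm dia.) on its front, on top a flat steel paddle 36 (own x) x 36 (tall) x 10 mm (thick, along the swing). Origin on the pivot axis, 20 mm behind (own +x of) the point pivot. Axes as the grinder's at joint 0, turning with the arm: the bar leans 0.30 rad from own z to own +y.
- paddle (a point): centre of the paddle, 90 mm from the pivot: 186 mm above the table at joint 0, 190 when upright (joint 0.30), 184 at the stop. The paddle reaches 18 mm up and down from it along the arm; its push face is 5 mm from it, on the grinder's +y side. Push it, or pinch it from above.
- pivot (a point): pivot axis of the tensioner arm (along the grinder's own x), 100 mm above the table, at the grinder's own y +30 mm, in the paddle's mid plane
- cork_block: cork sanding block 50x90x28 mm, loose bystander beside the grinder; origin under its centre
- screw_tin: round white tin, 51 mm diameter, 42 mm high, loose bystander; origin under its centre
- tape_roll: roll of masking tape, 68 mm diameter, 18 mm high, lying flat, loose bystander; origin under its centre

How it is judged:
By the outcome, as a careful person would: the job done as asked, in the order asked, and still so for the second after the job is handed in, while the arm keeps its last pose, push and grip.
It also fails if it takes over 43 s, if anything falls off the work surface, if the arm or the gripper's body presses on something with over 40 N, if the wrist force passes 120 N, or if a joint passes its speed limit or range.

## Working session

There is one attempt and no reset: what is moved stays moved. The work goes in short steps, Python scripts to look and compute and a tool call to move; the robot and the scene stay as the last step left them, time stands still between calls to the robot, and variables do not carry over. Pictures are saved under pics/ and viewed, and the job is handed in when it is done.

Besides the shell and the picture viewer there is one more tool, called by a JSON object that holds its "api" and its "payload". drive_tool: Moves the arm, as the interface text tells. Its arguments: {"type":"object","properties":{"rows":{"type":"array","items":{"type":"number"}},"newtons":{"type":"number"}},"required":["rows"]}

```bash
ls; mkdir -p pics
python3 - <<'E'
from rig import r, grab_frame, camera_params
import cv2
print(r.sense())
for n in ("scene","side","wrist"):
    im=grab_frame(n); cv2.imwrite(f"pics/{n}0.png",im[:,:,::-1]); p=camera_params(n); print(n,p)
E
```

```text
pics
{'clock': 0.0, 'qpos': array([ 1.29557801e+00,  3.53624947e-01,  1.63414939e+00, -1.16572411e-05,
        1.15520397e+00, -2.42458095e-03]), 'qvel': array([ 0.00072506, -0.00103999, -0.00049399, -0.00077903,  0.00051751,
        0.00058256]), 'joint_efforts': array([ 1.24047103e-03, -6.05253625e+01, -3.42063510e+01,  1.20326531e-04,
        9.25629458e-03,  1.31503273e-05]), 'eef_pos': array([168.27578374, 601.41667518, 230.56964814]), 'tcp_rot': array([-1.56552907,  1.56941063, -1.8383181 ]), 'contact_force': array([ 0.09776927,  0.48641011, -0.2155487 ]), 'wrist_torque': array([ 0.00856876,  0.00185215, -0.00988806]), 'opening': 0.9992061353574443}
scene {'vertical_fov': 53.33193092894379, 'cx': 315.9373400432452, 'cy': 198.67034924763672, 'k1': -0.10198976374875598, 'pose': array([[ 7.35381928e-01, -4.74003779e-01,  4.84286937e-01,
         3.46195747e+01],
       [-6.77490227e-01, -5.29917458e-01,  5.10092619e-01,
        -4.66854165e+02],
       [ 1.48462732e-02, -7.03212561e-01, -7.10824650e-01,
         7.39675566e+02],
       [ 0.00000000e+00,  0.00000000e+00,  0.0000000
[... 290 characters left out ...]
  7.55497155e-01,
        -6.74865041e+02],
       [ 3.43073196e-03, -7.58891681e-01, -6.51207837e-01,
         6.76648412e+02],
       [ 0.00000000e+00,  0.00000000e+00,  0.00000000e+00,
         1.00000000e+00]])}
wrist {'vertical_fov': 58.375576974637006, 'cx': 314.93560985859557, 'cy': 196.58976229809178, 'k1': -0.08326018902479838, 'tool_from_camera': array([[-8.17905871e-04, -2.93092883e-01,  9.56083622e-01,
        -1.41990260e+02],
       [ 9.99999665e-01, -2.14505599e-04,  7.89717045e-04,
         4.38292862e-01],
       [-2.63751554e-05,  9.56083948e-01,  2.93092961e-01,
        -7.41690038e+01],
       [ 0.00000000e+00,  0.00000000e+00,  0.00000000e+00,
         1.00000000e+00]])}
```

View pics/scene0.png

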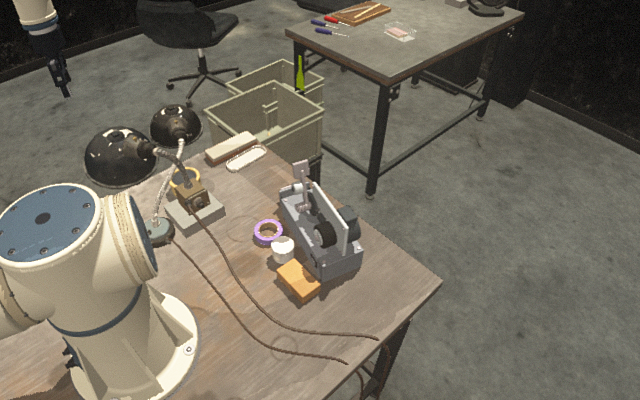

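View pics/side0.png

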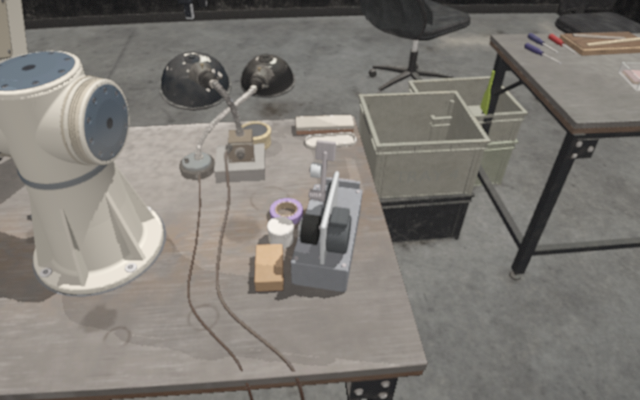

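View pics/wrist0.png

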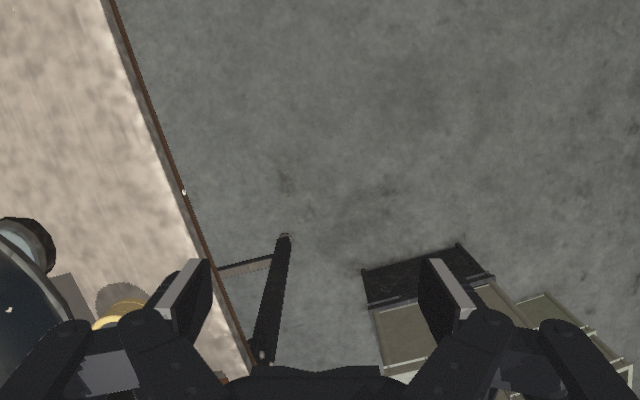

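The scene and side views show the grinder around scene px (320,230) and side px (330,230), with lamps on the table near the +y side. The wrist camera looks past the table edge. I'll enlarge crops next.

```bash
cat > h.py <<'E'
import numpy as np, cv2
from scipy.spatial.transform import Rotation as R
from rig import camera_params
def pose(n,s=None):
    p=camera_params(n)
    if 'pose' in p: return p,np.array(p['pose'])
    T=np.eye(4);T[:3,:3]=R.from_euler('xyz',s['tcp_rot']).as_matrix();T[:3,3]=s['eef_pos']
    return p,T@np.array(p['tool_from_camera'])
def proj(n,P,s=None):
    p,T=pose(n,s);f=200/np.tan(np.radians(p['vertical_fov']/2))
    P=np.atleast_2d(P);c=(P-T[:3,3])@T[:3,:3];u=c[:,:2]/c[:,2:]
    r2=(u**2).sum(1,keepdims=True);u=u*(1+p['k1']*r2)
    return u*f+[p['cx'],p['cy']]
def ray(n,px,s=None):
    p,T=pose(n,s);f=200/np.tan(np.radians(p['vertical_fov']/2))
    d=(np.atleast_2d(px).astype(float)-[p['cx'],p['cy']])/f;u=d.copy()
    for _ in range(30): u=d/(1+p['k1']*(u**2).sum(1,keepdims=True))
    v=np.c_[u,np.ones(len(u))]@T[:3,:3].T
    return T[:3,3],v/np.linalg.norm(v,axis=1,keepdims=True)
def onz(n,px,z,s=None):
    o,v=ray(n,px,s);return o+v*((z-o[2])/v[:,2])[:,None]
def tri(pxs):
    A=np.zeros((3,3));b=np.zeros(3)
    for n,px in pxs:
        o,v=ray(n,px);M=np.eye(3)-np.outer(v[0],v[0]);A+=M;b+=M@o
    return np.linalg.solve(A,b)
def gpt(g,P):  # g=(x,y,yaw)
    c,s_=np.cos(g[2]),np.sin(g[2]);P=np.atleast_2d(P).astype(float)
    return np.c_[g[0]+c*P[:,0]-s_*P[:,1],g[1]+s_*P[:,0]+c*P[:,1],P[:,2]]
E
python3 - <<'E'
import cv2
a=cv2.imread('pics/scene0.png')[140:310,230:380];cv2.imwrite('pics/sc1.png',cv2.resize(a,None,fx=3.5,fy=3.5,interpolation=2))
a=cv2.imread('pics/side0.png')[100:310,220:400];cv2.imwrite('pics/si1.png',cv2.resize(a,None,fx=2.8,fy=2.8,interpolation=2))
E
```

```text
(no output)
```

View pics/sc1.png

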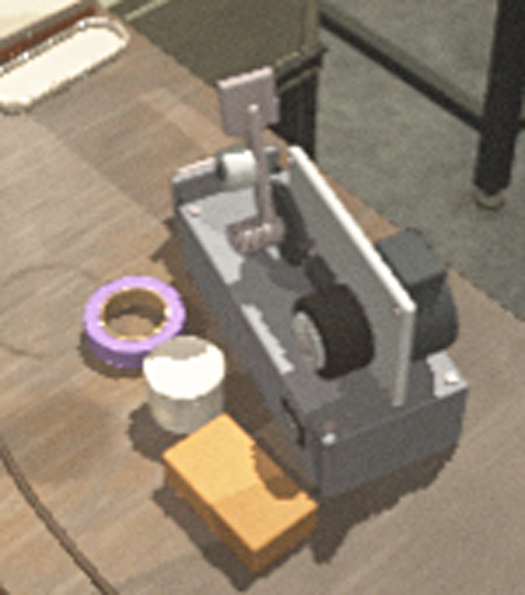

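View pics/si1.png

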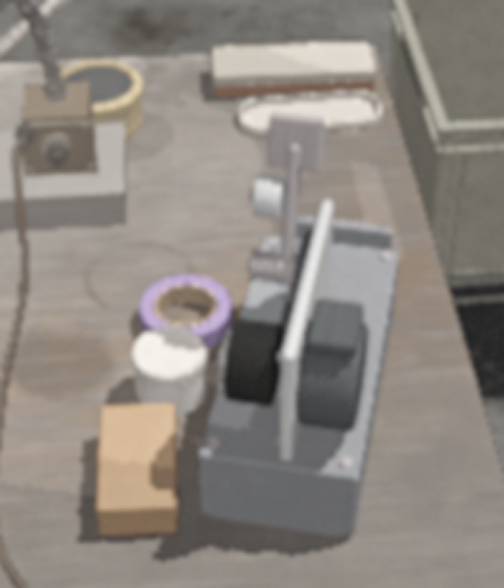

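```bash
cat > fit.py <<'E'
from h import *
from scipy.optimize import least_squares
S=lambda u,v:(230+u/3.5,140+v/3.5)
D=lambda u,v:(220+u/2.8,100+v/2.8)
obs=[('scene',(-50,-110,62),S(318,447)),('scene',(-50,-110,0),S(320,497)),('scene',(50,-110,62),S(466,386)),('scene',(50,-110,0),S(460,432)),
('scene',(4,45,152),S(297,152)),('scene',(4,-105,152),S(408,308)),
('side',(-50,-110,62),D(203,460)),('side',(-50,-110,0),D(203,513)),('side',(50,-110,62),D(360,472)),('side',(50,-110,0),D(353,535)),
('side',(4,45,152),D(328,205)),('side',(4,-105,152),D(290,354)),('side',(50,110,62),D(398,250))]
def res(g):
    return np.concatenate([proj(n,gpt(g,P))[0]-px for n,P,px in obs])
p=tri([('scene',S(408,308)),('side',D(290,354))]);print(p)
q=least_squares(res,[p[0],p[1]+100,0.],loss='soft_l1');print(q.x);print(q.fun.reshape(-1,2).round(1))
g=q.x
print('paddle tri',tri([('scene',S(247,103)),('side',D(297,143))]))
def paddle(th): a=0.30-th; return (-20+0,30+90*np.sin(a),100+90*np.cos(a))
print('corner', gpt(g,[(0,134,34),(0,114,31)]))
for th in(0,.3,.5,.55): print(th,[gpt(g,[(x,)+paddle(th)[1:]])[0].round() for x in(-20,)])
print('S',proj('scene',gpt(g,[(-20,)+paddle(0)[1:]])),'obs',S(247,103)); print('D',proj('side',gpt(g,[(-20,)+paddle(0)[1:]])),D(297,143))
np.save('g.npy',g)
for n,px,z in(('scene',S(186,357),42),('side',D(170,350),42),('scene',S(135,315),18),('side',D(186,310),18),('scene',S(240,485),28),('side',D(138,460),28)): print(onz(n,[px],z))
E
python3 fit.py
```

```text
[ 428.35418997 -140.68773251  149.05116981]
[ 4.53003035e+02 -4.02220288e+01 -2.78773170e-01]
[[ 1.5 -2. ]
 [ 0.2  0.3]
 [ 0.8 -1.6]
 [-0.4  2.1]
 [-2.  -3.7]
 [ 0.5 -1.2]
 [-1.6 -2.6]
 [-0.6  1.2]
 [-0.2  1.5]
 [ 0.5  1.7]
 [-0.1 -2.9]
 [-0.5  0.2]
 [ 0.3 -0.5]]
paddle tri [449.98570343  19.96130205 182.43601764]
corner [[489.87667117  88.60473453  34.        ]
 [484.37314339  69.3768594   31.        ]]
0 [array([449.,  20., 186.])]
0.3 [array([442.,  -6., 190.])]
0.5 [array([437., -23., 188.])]
0.55 [array([436., -27., 187.])]
S [[300.41534204 167.9501164 ]] obs (300.57142857142856, 169.42857142857142)
D [[325.58128369 150.00655116]] (326.07142857142856, 151.07142857142858)
[[363.63425999 -17.28922445  42.        ]]
[[360.57066193 -18.98543547  42.        ]]
[[372.20847189  49.07050997  18.        ]]
[[373.97475299  47.29877751  18.        ]]
[[ 332.04744184 -105.68331921   28.        ]]
[[ 335.87165675 -104.9433159    28.        ]]
```

Run:
```python
from h import *
from rig import r
s=r.sense();print(R.from_euler('xyz',s['tcp_rot']).as_matrix().round(3))
for a,b,n in (((120,157),(195,80),'big head'),((175,125),(266,75),'small head'),((124,128),(196,53),'big top'),((103,152),(163,85),'big left'),((193,198),(240,150),'box'),((160,232),(197,163),'foot'),((180,146),(232,128),'rod')):
    print(n,tri([('scene',a),('side',b)]).round())
for px in((300,121),(355,125),(305,140),(355,140),(255,130)): print(onz('side',[px],15).round())
print('boxbase',onz('side',[(218,180),(264,175)],0).round())
for i,z in enumerate((0,)): print('edges',onz('side',[(425,365),(365,125)],0).round())
```

```text
[[-0.     0.269  0.963]
 [-0.001  0.963 -0.269]
 [-1.    -0.001 -0.   ]]
big head [180. 337. 175.]
small head [344. 388. 156.]
big top [201. 296. 262.]
big left [134. 268. 226.]
box [278. 221.  58.]
foot [175. 208.  31.]
rod [278. 216. 168.]
[[427. 401.  15.]]
[[570. 369.  15.]]
[[433. 310.  15.]]
[[558. 299.  15.]]
[[308. 367.  15.]]
boxbase [[222. 186.   0.]
 [328. 195.   0.]]
edges [[ 574. -312.    0.]
 [ 601.  390.    0.]]
```

{"api": "drive_tool", "payload": {"rows": [-60, 0, 0, 0, 0, 0, 100, -120, 0, 0, 0, 0, 0, 80, -180, 0, 0, 0, 0, 0, 50, -220, 0, 0, 0, 0, 0, 20, -220, -25, 40, 0, 0, 0, 0, -220, -55, 85, 0, 0, 0, 0, -220, -85, 130, 0, 0, 0, 0, -220, -115, 175, 0, 0, 0, 0, -220, -145, 220, 0, 0, 0, 0, -220, -175, 265, 0, 0, 0, 0]}}

```text
clock: 1.4
eef_pos: [377.2, 360.3, 450.8]
tcp_rot: [-1.58, 1.57, -1.853]
contact_force: [0.3, 0.8, -0.6]
opening: 0.0
```

{"api": "drive_tool", "payload": {"rows": [0, -30, 45, 0, 0, 0, 0, 0, -60, 90, 0, 0, 0, 0, 0, -90, 137, 0, 0, 0, 0, 0, -120, 182, 0, 0, 0, 0, 50, -120, 182, 0, 0, 0, 0, 100, -120, 182, 0, 0, 0, 0, 150, -120, 182, 0, 0, 0, 0, 150, -120, 182, 0, 0, 0, 0]}}

```text
clock: 2.4
eef_pos: [517.9, 194.6, 297.5]
tcp_rot: [-2.402, 1.563, -2.675]
contact_force: [0.0, -1.1, 0.9]
opening: -0.0
```

Run:
```python
from h import *
from rig import r,grab_frame
import pickle
s=r.sense();im=grab_frame('wrist');cv2.imwrite('pics/w1.png',im[:,:,::-1]);pickle.dump(s,open('s1.pkl','wb'))
print(s['clock'],s['eef_pos'],s['contact_force'])
cv2.imwrite('pics/sc2.png',grab_frame('scene')[:,:,::-1])
```

```text
2.4 [517.87345759 194.62968654 297.49222143] [ 0.02380702 -1.08335461  0.87508581]
```

View pics/w1.png

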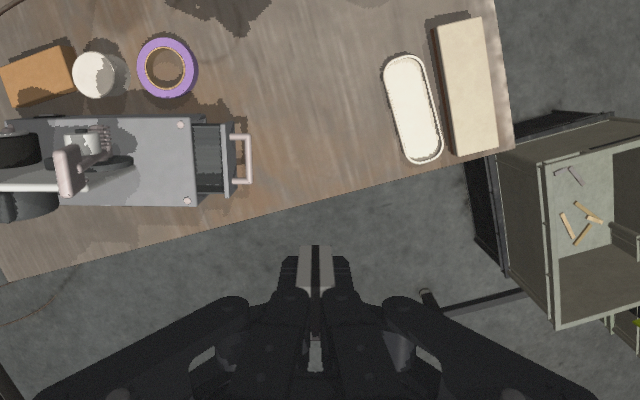

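View pics/sc2.png

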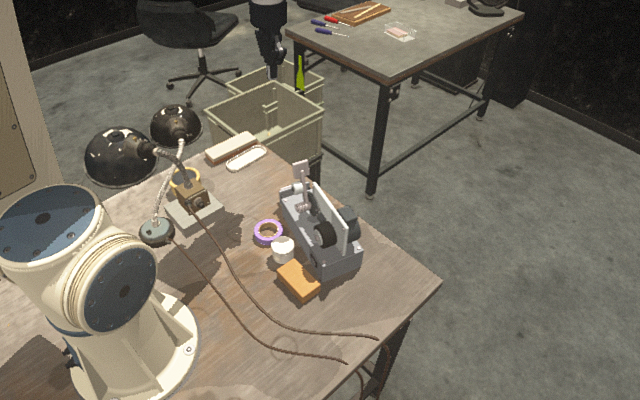

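The wrist view shows the open drawer, with the pull bar from px (247,134) to (249,184) and the housing's +y edge at about (192,118)–(197,207). The fingers are shut at (316,250).

Run:
```python
from h import *
import pickle
s=pickle.load(open('s1.pkl','rb'));g=np.load('g.npy')
print(R.from_euler('xyz',s['tcp_rot']).as_matrix().round(3))
def own(P):
    c,k=np.cos(g[2]),np.sin(g[2]);d=P[:,:2]-g[:2];return np.c_[c*d[:,0]+k*d[:,1],-k*d[:,0]+c*d[:,1]].round(1)
P=onz('wrist',[(248,134),(251,159),(250,184)],34,s);print('pull',P.round(),own(P))
P=onz('wrist',[(192,118),(197,207)],62,s);print('housing',P.round(),own(P), 'yaw',np.degrees(np.arctan2(*(P[1]-P[0])[[1,0]])))
P=onz('wrist',[(72,170),],190,s);print('paddle',P.round(),own(P))
print('tcp own',own(s['eef_pos'][None]))
a=cv2.imread('pics/w1.png')[90:240,0:270];cv2.imwrite('pics/w1c.png',cv2.resize(a,None,fx=2.9,fy=2.9,interpolation=2))
for q in ((-50,110,62),(50,110,62),(4,45,152),(-20,56.6,186)): print(q,proj('wrist',gpt(g,[q]),s))
```

```text
[[-0.007  0.269  0.963]
 [-0.004  0.963 -0.269]
 [-1.    -0.006 -0.006]]
pull [[473. 128.  34.]
 [501. 122.  34.]
 [529. 112.  34.]] [[-27.2 167. ]
 [  1.5 169.3]
 [ 31.3 166.8]]
housing [[439.  82.  62.]
 [533.  52.  62.]] [[-47.4 113.8]
 [ 51.  110.8]] yaw -17.684288199001195
paddle [[451.  25. 190.]] [[-20.   62.3]]
tcp own [[ -2.3 243.6]]
(-50, 110, 62) [[188.30029389 115.4990435 ]]
(50, 110, 62) [[196.20948677 206.16614474]]
(4, 45, 152) [[ 86.09724244 187.46830538]]
(-20, 56.6, 186) [[ 68.4761913  168.83538024]]
```

View pics/w1c.png

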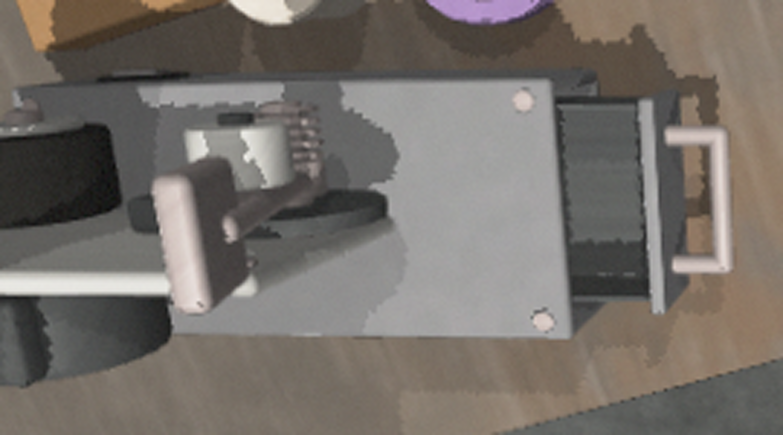

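{"api": "drive_tool", "payload": {"rows": [60, 0, 2, 0, 0, 0, 0, 120, 0, 2, 0, 0, 0, 0, 180, 0, 2, 0, 0, 0, 0, 230, 0, 2, 0, 0, 0, 0, 265, 0, 2, 0, 0, 0, 0, 277, 0, 2, 0, 0, 0, 0, 277, -20, 2, 0, 0, 0, 0, 277, -40, 2, 0, 0, 0, 0, 277, -48, 2, 0, 0, 0, 0, 277, -48, 2, 0, 0, 0, 0], "newtons": 60}}

```text
clock: 3.75
eef_pos: [510.1, 148.0, 26.2]
tcp_rot: [-0.02, 1.569, -0.294]
contact_force: [1.0, -0.3, 0.0]
opening: 0.001
```

Run:
```python
from h import *
from rig import r,grab_frame
s=r.sense();cv2.imwrite('pics/w2.png',grab_frame('wrist')[:,:,::-1])
print(s['clock'],s['eef_pos'],s['contact_force'])
print(R.from_euler('xyz',s['tcp_rot']).as_matrix().round(3))
```

```text
3.75 [510.10960027 148.03473094  26.19169286] [ 1.00184227 -0.3014386   0.01740052]
[[ 0.002  0.271  0.963]
 [-0.     0.963 -0.271]
 [-1.    -0.     0.002]]
```

View pics/w2.png

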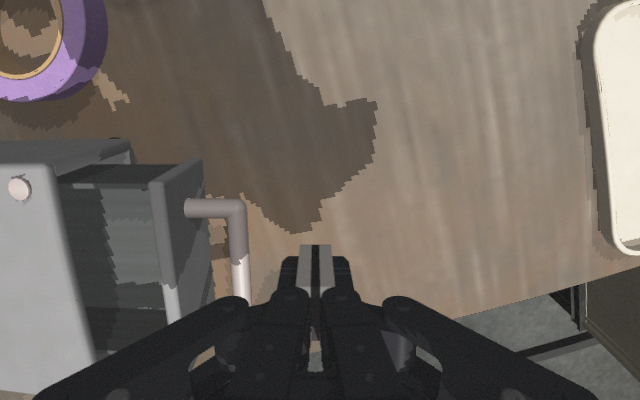

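{"api": "drive_tool", "payload": {"rows": [11, 0, 0, 0, 0, 0, 0, 11, -7, 0, 0, 0, 0, 0, 11, -14, 0, 0, 0, 0, 0, 11, -20, 0, 0, 0, 0, 0, 11, -25, 0, 0, 0, 0, 0, 11, -25, 0, 0, 0, 0, 0]}}

```text
clock: 4.55
eef_pos: [503.5, 124.0, 15.1]
tcp_rot: [-0.053, 1.569, -0.327]
contact_force: [0.3, 0.5, 0.1]
opening: -0.001
```

Run:
```python
from h import *
from rig import r,grab_frame
s=r.sense();cv2.imwrite('pics/w3.png',grab_frame('wrist')[:,:,::-1])
print(s['clock'],s['eef_pos'],s['contact_force'])
```

```text
4.55 [503.45732875 123.99996279  15.12331771] [0.27117934 0.4775734  0.06887389]
```

View pics/w3.png

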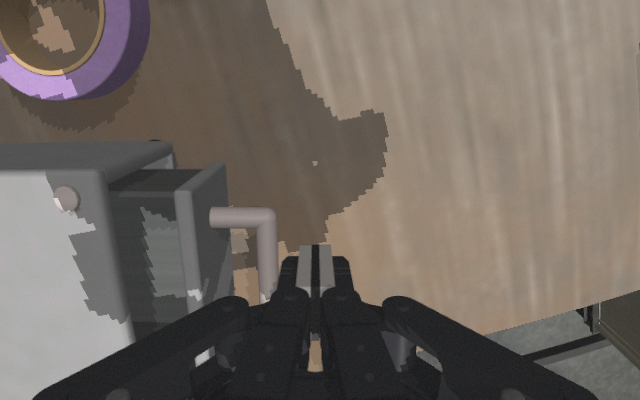

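{"api": "drive_tool", "payload": {"rows": [0, -5, 0, 0, 0, 0, 0, 0, -10, 0, 0, 0, 0, 0, 0, -15, 0, 0, 0, 0, 0, 0, -19, 0, 0, 0, 0, 0, 0, -19, 0, 0, 0, 0, 0]}}

```text
clock: 5.22
eef_pos: [498.6, 106.0, 15.2]
tcp_rot: [0.288, 1.569, 0.013]
contact_force: [1.5, 4.1, -0.2]
opening: 0.0
```

{"api": "drive_tool", "payload": {"rows": [0, -4, 0, 0, 0, 0, 0, 0, -8, 0, 0, 0, 0, 0, 0, -8, 0, 0, 0, 0, 0]}}

```text
clock: 5.6
eef_pos: [497.0, 99.7, 15.4]
tcp_rot: [0.879, 1.566, 0.602]
contact_force: [0.7, 17.2, -3.0]
opening: 0.003
```

Run:
```python
from h import *
from rig import r,grab_frame
s=r.sense();cv2.imwrite('pics/w4.png',grab_frame('wrist')[:,:,::-1])
print(s['clock'],s['eef_pos'],s['contact_force'])
```

```text
5.6 [497.03117486  99.6912309   15.37795011] [ 0.65406299 17.19735904 -3.04975493]
```

View pics/w4.png

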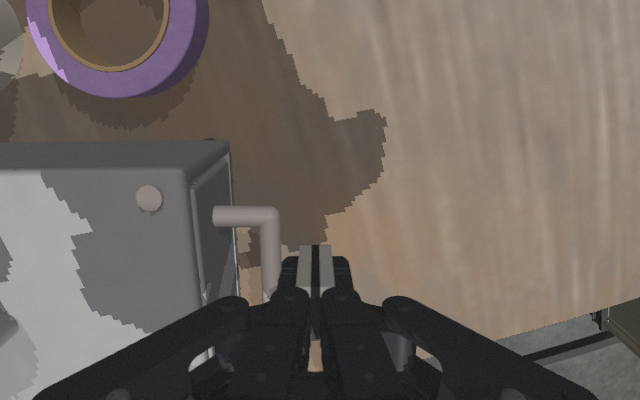

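{"api": "drive_tool", "payload": {"rows": [0, 15, 0, 0, 0, 0, 0, 0, 40, 0, 0, 0, 0, 0, 0, 60, 0, 0, 0, 0, 0, -60, 60, 0, 0, 0, 0, 0, -120, 60, 0, 0, 0, 0, 0, -180, 60, 0, 0, 0, 0, 0, -240, 60, 0, 0, 0, 0, 0, -240, 60, 0, 0, 0, 0, 0]}}

```text
clock: 6.65
eef_pos: [515.2, 157.9, 260.7]
tcp_rot: [0.63, 1.558, 0.354]
contact_force: [-0.3, 0.1, -0.4]
opening: 0.004
```

Run:
```python
from h import *
from rig import r,grab_frame
s=r.sense();im=grab_frame('wrist')[:,:,::-1]
print(s['clock'],s['eef_pos'],s['contact_force'],R.from_euler('xyz',s['tcp_rot']).as_matrix().round(3))
g=np.load('g.npy')
cv2.imwrite('pics/w5.png',cv2.resize(im,None,fx=1.25,fy=1.25,interpolation=2))
for q in ((-50,110,62),(50,110,62),(-26,134,34),(26,134,34),(0,134,34),(-20,56.6,186),(-38,61,186),(-2,61,186)): print(q,1.25*proj('wrist',gpt(g,[q]),s))
c,k=np.cos(g[2]),np.sin(g[2]);d=s['eef_pos'][:2]-g[:2];print('own',c*d[0]+k*d[1],-k*d[0]+c*d[1])
```

```text
6.65 [515.17608181 157.88309742 260.70358356] [-0.27078125  0.05748713 -0.37289215] [[ 0.012  0.272  0.962]
 [ 0.005  0.962 -0.272]
 [-1.     0.008  0.011]]
(-50, 110, 62) [[259.98672276 133.49860889]]
(50, 110, 62) [[270.05128282 260.144092  ]]
(-26, 134, 34) [[300.75558522 161.01317276]]
(26, 134, 34) [[304.14263258 222.56900203]]
(0, 134, 34) [[302.44544843 192.37522046]]
(-20, 56.6, 186) [[ 96.34743011 211.53152242]]
(-38, 61, 186) [[ 98.15938239 176.37766513]]
(-2, 61, 186) [[110.53845634 245.0868236 ]]
own 5.258925709438479 207.56558599539923
```

View pics/w5.png

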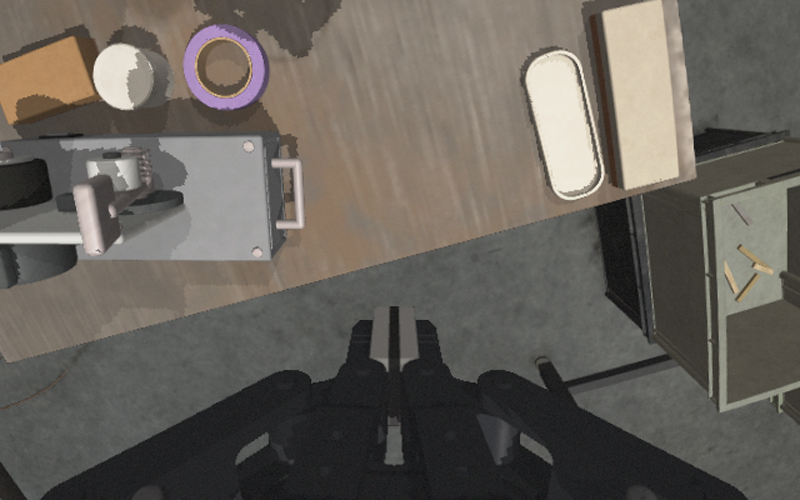

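The drawer is home: the pull's outer edge sits at px 303 against a predicted 302. Next is the paddle.

{"api": "drive_tool", "payload": {"rows": [0, -40, -12, 0, 0, 0, 0, 0, -80, -25, 0, 0, 0, 0, 0, -105, -25, 0, 0, 0, 0, 40, -107, -25, 0, 0, 0, 0, 70, -107, -25, 0, 0, 0, 0, 84, -107, -25, 0, 0, 0, 0, 84, -107, -25, 0, 0, 0, 0]}}

```text
clock: 7.58
eef_pos: [460.2, 61.5, 171.8]
tcp_rot: [0.798, 1.565, 0.522]
contact_force: [-1.0, -0.4, 0.6]
opening: -0.002
```

```bash
cat > look.py <<'E'
from h import *
from rig import r,grab_frame
import sys
t=sys.argv[1];cams=sys.argv[2:]
s=r.sense();g=np.load('g.npy')
c,k=np.cos(g[2]),np.sin(g[2]);d=s['eef_pos'][:2]-g[:2];M=R.from_euler('xyz',s['tcp_rot']).as_matrix()
print(s['clock'],'own',(c*d[0]+k*d[1]).round(1),(-k*d[0]+c*d[1]).round(1),s['eef_pos'].round(1),s['contact_force'].round(1),M[:,0].round(3),M[:,1].round(3))
for n in cams:
    im=grab_frame(n)[:,:,::-1]
    if n=='scene': im=cv2.resize(im[110:270,230:390],None,fx=3.7,fy=3.7,interpolation=2)
    if n=='side': im=cv2.resize(im[70:270,220:400],None,fx=3,fy=3,interpolation=2)
    cv2.imwrite(f'pics/{t}_{n}.png',im)
E
python3 look.py a scene side wrist
```

```text
7.575 own -21.0 99.8 [460.2  61.5 171.8] [-1.  -0.4  0.6] [ 0.005  0.003 -1.   ] [0.272 0.962 0.004]
```

View pics/a_scene.png

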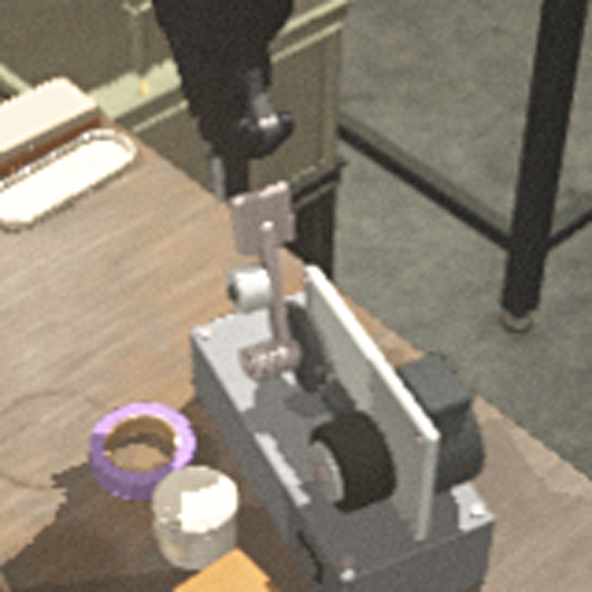

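View pics/a_side.png

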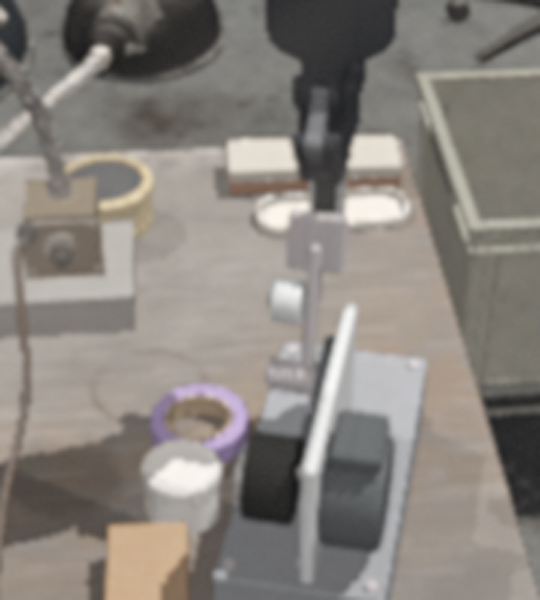

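View pics/a_wrist.png

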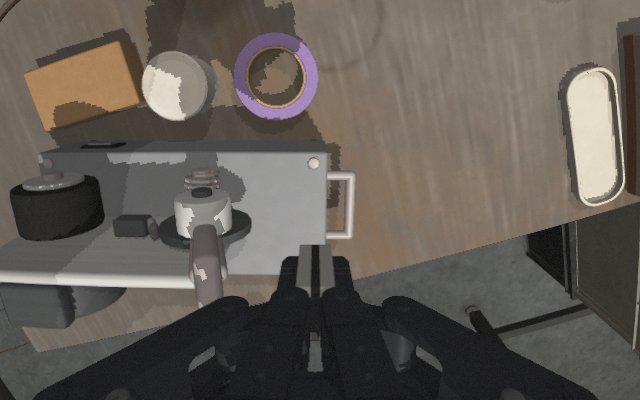

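{"api": "drive_tool", "payload": {"rows": [-6, 0, 2, 0, 0, 0, 0, -6, -10, 2, 0, 0, 0, 0, -6, -18, 2, 0, 0, 0, 0, -6, -25, 2, 0, 0, 0, 0, -6, -32, 2, 0, 0, 0, 0, -6, -39, 2, 0, 0, 0, 0, -6, -46, 2, 0, 0, 0, 0, -6, -53, 2, 0, 0, 0, 0, -6, -60, 2, 0, 0, 0, 0, -6, -60, 2, 0, 0, 0, 0]}}

```text
clock: 8.98
eef_pos: [447.8, 3.1, 180.1]
tcp_rot: [0.619, 1.56, 0.343]
contact_force: [0.2, 4.1, 8.0]
opening: 0.002
```

```bash
python3 look.py b side wrist
```

```text
8.975 own -16.9 40.2 [447.8   3.1 180.1] [0.2 4.1 8. ] [ 0.01   0.004 -1.   ] [0.272 0.962 0.006]
```

View pics/b_side.png

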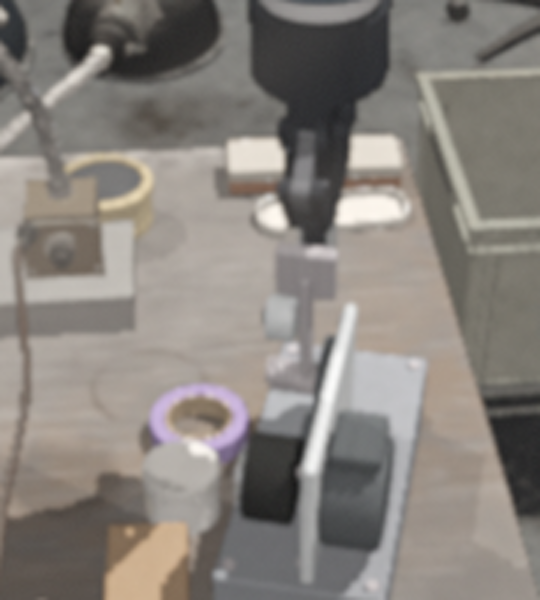

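View pics/b_wrist.png

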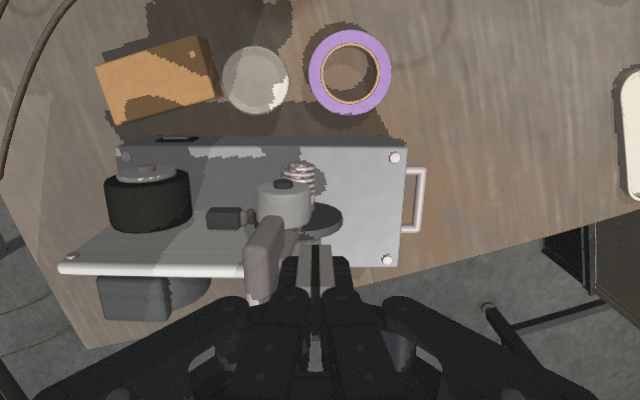

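{"api": "drive_tool", "payload": {"rows": [-3, 0, 0, 0, 0, 0, 0, -6, 0, 0, 0, 0, 0, 0, -6, -5, 0, 0, 0, 0, 0, -6, -10, 0, 0, 0, 0, 0, -6, -15, 0, 0, 0, 0, 0, -6, -15, 0, 0, 0, 0, 0]}}

```text
clock: 9.82
eef_pos: [443.2, -11.2, 185.6]
tcp_rot: [0.714, 1.56, 0.438]
contact_force: [0.9, 6.4, -1.8]
opening: 0.005
```

```bash
python3 look.py c side wrist
```

```text
9.825 own -17.4 25.2 [443.2 -11.2 185.6] [ 0.9  6.4 -1.8] [ 0.009  0.004 -1.   ] [0.273 0.962 0.007]
```

View pics/c_wrist.png

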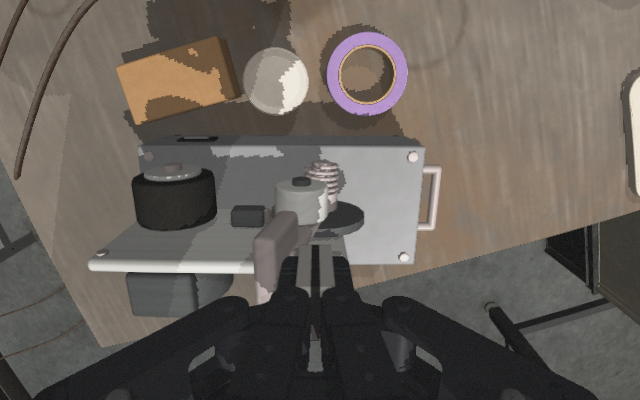

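View pics/c_side.png

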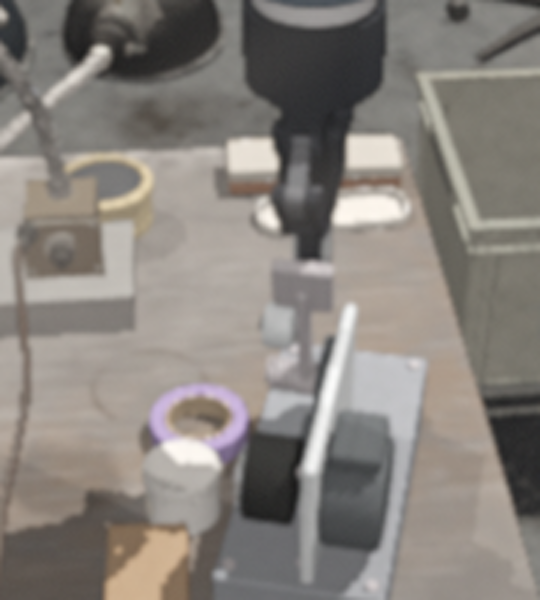

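```bash
cat > ov.py <<'E'
from h import *
from rig import r
import sys
t=sys.argv[1];s=r.sense();g=np.load('g.npy')
def corners(th):
    a=0.30-th;u=np.array([0,np.sin(a),np.cos(a)]);n=np.array([0,np.cos(a),-np.sin(a)]);o=np.array([-20,30,100.])
    return np.array([o+90*u+i*18*np.array([1,0,0])+j*18*u-5*n for i,j in((-1,-1),(1,-1),(1,1),(-1,1))]),np.array([o+90*u+i*18*np.array([1,0,0])+18*u+k*5*n for i,k in((-1,-1),(1,-1),(1,1),(-1,1))])
out=[]
for th,col in((.35,(0,0,255)),(.5,(0,255,0)),(.6,(255,0,0))):
    f,top=corners(th);print(th,'side c',proj('side',gpt(g,f)).mean(0).round(1),'wr top',proj('wrist',gpt(g,top),s).round().tolist())
im=cv2.imread(f'pics/{t}_side.png');
w=cv2.imread(f'pics/{t}_wrist.png')[180:330,200:400];w=cv2.resize(w,None,fx=3,fy=3)
for th,col in((.35,(0,0,255)),(.5,(0,255,0)),(.6,(255,0,0))):
    f,top=corners(th)
    cv2.polylines(im,[((proj('side',gpt(g,f))-[220,70])*3).astype(int)],True,col)
    cv2.polylines(w,[((proj('wrist',gpt(g,top),s)-[200,180])*3).astype(int)],True,col)
im=cv2.resize(im[200:350,200:400],None,fx=3,fy=3)
cv2.imwrite(f'pics/{t}_ov1.png',im);cv2.imwrite(f'pics/{t}_ov2.png',w)
E
python3 ov.py c
```

```text
0.35 side c [322.2 159.9] wr top [[298.0, 241.0], [300.0, 324.0], [325.0, 324.0], [326.0, 242.0]]
0.5 side c [320.9 165.5] wr top [[256.0, 238.0], [260.0, 319.0], [284.0, 322.0], [282.0, 240.0]]
0.6 side c [320.  169.7] wr top [[230.0, 235.0], [237.0, 314.0], [259.0, 319.0], [254.0, 238.0]]
```

View pics/c_ov1.png

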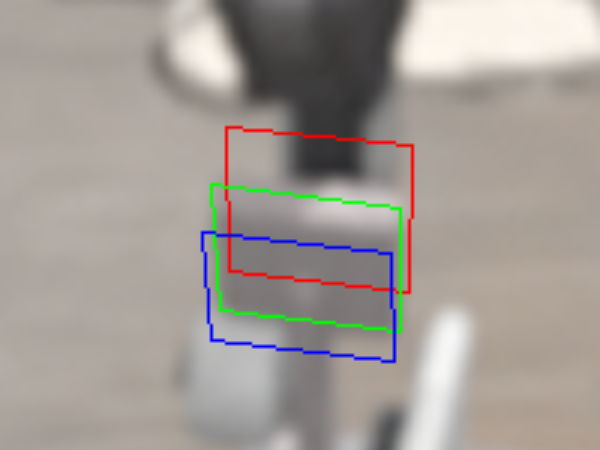

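View pics/c_ov2.png

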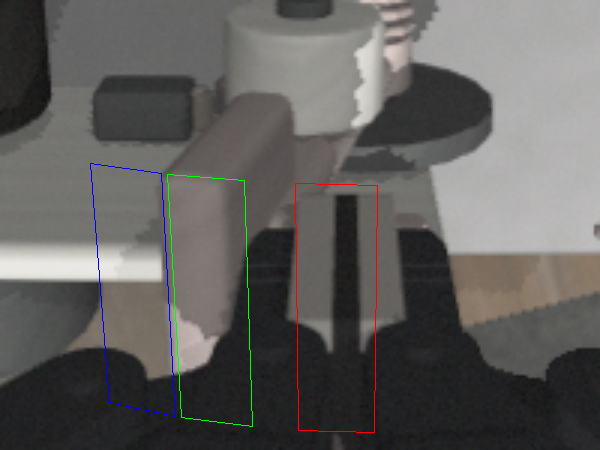

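Both overlays put the joint at about 0.50 rad. I'll push 4 mm more to reach about 0.55.

{"api": "drive_tool", "payload": {"rows": [0, -2, 0, 0, 0, 0, 0, 0, -4, 0, 0, 0, 0, 0, 0, -4, 0, 0, 0, 0, 0, 0, -4, 0, 0, 0, 0, 0, 0, -4, 0, 0, 0, 0, 0]}}

```text
clock: 10.55
eef_pos: [442.0, -14.8, 185.4]
tcp_rot: [0.78, 1.56, 0.504]
contact_force: [1.7, 5.6, -2.9]
opening: -0.0
```

```bash
python3 look.py d side wrist; python3 ov.py d
```

```text
10.55 own -17.5 21.4 [442.  -14.8 185.4] [ 1.7  5.6 -2.9] [ 0.009  0.005 -1.   ] [0.273 0.962 0.008]
0.35 side c [322.2 159.9] wr top [[309.0, 242.0], [309.0, 324.0], [334.0, 325.0], [337.0, 242.0]]
0.5 side c [320.9 165.5] wr top [[266.0, 239.0], [270.0, 320.0], [294.0, 323.0], [292.0, 241.0]]
0.6 side c [320.  169.7] wr top [[240.0, 235.0], [246.0, 315.0], [268.0, 320.0], [264.0, 239.0]]
```

View pics/d_ov2.png

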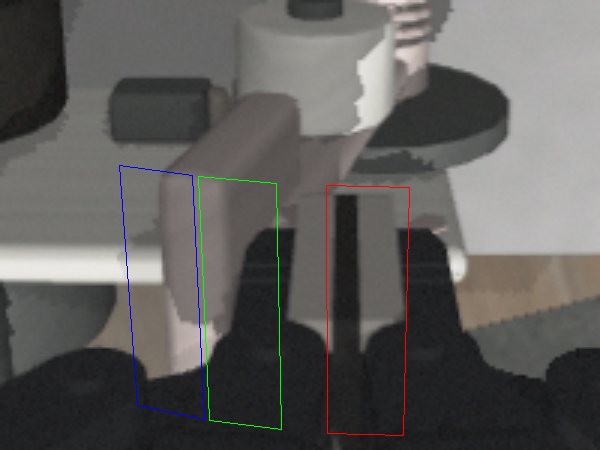

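View pics/d_ov1.png

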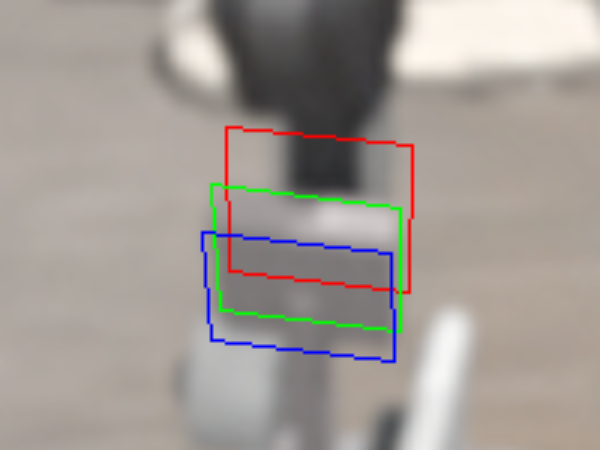

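View pics/d_wrist.png

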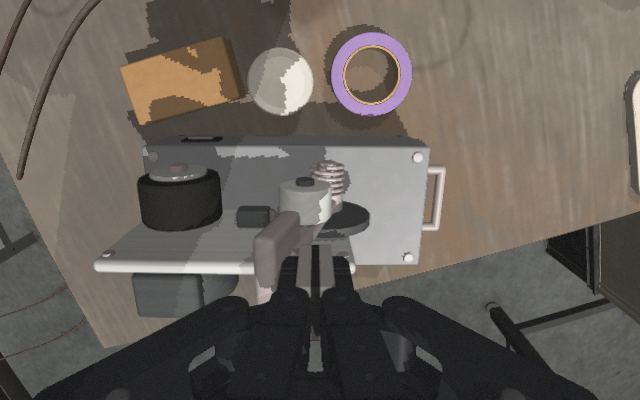

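The overlay now gives about 0.54 rad, inside the hold band. The drawer is flush at px (425,200) and the force is steady at about 6 N.

```bash
python3 -c "
from rig import sign_off
print(sign_off())"
```

```text
the job is handed in; nothing more can be done
None
```

I did both steps in the order asked and handed the job in at about 10.6 s, with the arm still holding the tensioner back.

- **Drawer:** I pushed it home by its pull with the shut fingers until it stopped hard at about 17 N. Afterwards the pull's outer edge was at px 303 in the wrist picture, against 302 predicted for home. It still looked flush in the last picture.
- **Tensioner:** I pushed the paddle past the click and held it there with the shut fingers. Paddle outlines drawn over the side and wrist pictures put the joint at about 0.54 rad, within the 0.5 to 0.6 hold band. The last force reading was about 6 N along the push.
- **Things lying round:** By eye, the cork block, tin and tape had not moved. I did not measure their positions again at the end.
- **Disagreement:** Halfway through the paddle push there was an 8 N upward force on the fingers. I think a finger shoulder was catching the paddle's top edge. I raised the tool 6 mm and the upward force went away.

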